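Open the click-locked display cube

ROBOT

A 6-joint arm with a two-finger parallel gripper is mounted at the origin on the work surface. World frame = base frame: x ahead of the robot, y to its left, z up, the work surface at z = 0. Lengths are in m, angles in degrees, forces in N, time in s.
With the tool pointing down it reaches from about 0.4 to 0.825 m from the base axis. Payload 7 kg.
Tool frame: the origin (TCP) lies midway between the tips of the shut fingers; the grasp point (between the pads) lies 19 mm behind it (r.grip_point_offset is the z of the grasp point in the tool frame, in m); z points along the fingers, y is the line along which they close (so a half turn about z gives the same grasp; the last joint's range is limited). The gripper opens to 88 mm and grips with 3 to 60 N. Pads are 19 mm wide; open, the fingers measure 130 mm over their backs; the gripper's body (78 mm by 193 mm) begins 47 mm behind the grasp point.
Start: joints at [92.653, 20.546, 0.682, 0, -70.136, -16.507], TCP at [0.162, 0.655, 0.227] pointing down, gripper open.
Joint ranges: [-176.03, 176.03], [-82.01, 121.73], [-58.28, 71.71], [-173.87, 95.51], [-174.79, -0.11], [-173.66, 173.66]. Speed limits (degrees/s): [136.94, 136.94, 172.46, 180, 180, 180].

INTERFACE

Orientations are given as [roll, pitch, yaw] about the fixed x, y, z axes, in that order (R = Rz(yaw) Ry(pitch) Rx(roll)).
In Python, from plant import r, viewer, recognise, outline_of, pinpoint gives the robot as it stands.
- The arm moves only by the tool move_arm, never from a script. Its argument "targets" is a list of rows, each a list of 2 entries, a list of its own where there are three numbers: the shift along the tool's x, y, z in cm, then the turn, a rotation vector about the tool's x, y, z in rad. A call has 1 to 5 rows; each row is the pose to reach, as a shift and turn from the pose commanded when the call began, along the tool's axes at that moment; what a row does not reach only later rows make up. A row lasts 1/8 s, in which the tool goes at most 62.5 mm and 10.7 degrees, less where a joint would pass 70% of its speed; a pose out of reach is approached as far as the arm can. A call with a gripper value outside its range is refused whole. "jaw" is the finger opening in cm, from 0 to 8.76, set as the call begins (left out, the last holds). The fingers move at their own pace and stop on an object; "squeeze" is the grip in N (left out, the last holds). Time passes only in rows, so rows that repeat a pose let the fingers close. It gives the time, the measured TCP pose, the force, the opening and the grip force at its end, in the units of the state.
- r.get_state(): the state, without advancing time (a new reading comes with each control period).
- viewer.capture(name): name is "side" or "top"; returns a dict with "image" (400x640x3 uint8, blue, green, red), "intrinsics" (3x3 intrinsics, pixels), "D" ([k1, k2, p1, p2, k3] as OpenCV has them; the pictures are not rectified), "camera_from_world" (4x4, takes a point from world to camera coordinates). Camera axes: x right, y up, looking along -z (the intrinsics and any distortion apply to the point x, -y, -z); pixel columns grow to the right and rows downward; lengths in m; the calibration is good to about 2 mm. A picture is of the moment at which its call begins. There is no depth.
- r.close_job(): hands the job in; it is judged then, once.
Trained networks look in the newest picture that a camera, given by its name, has taken for a name from the list of things; names that differ only in an ending like _2 or _b are one class to them, and where a whole thing is asked for, a point or a joint stands for the part that bears it (a point fixed in the world has none). Each returns a list of dicts, best first, with "score" (0 to 1); they miss things now and then, are a little off and sometimes report something else, mostly with a low value. They report only what shows in the picture. A call takes as long as a camera call.
- recognise(label, camera): "box" ([left, top, right, bottom] in pixels, round what is visible of it).
- outline_of(label, camera): "mask" (400x640 bool, what is visible of it) and "box" ([left, top, right, bottom] in pixels, round what is visible of it).
- pinpoint(label, camera): "location" ([row, column] in pixels: a listed point, or the origin of a listed thing).
The state is a dict: "time_s": time; "joints": joint angles; "qd": joint speeds; "joint_torque": joint torques, N m; "tcp_pos": TCP position; "eef_rot": TCP orientation; "contact_force": force on the tool from outside, world axes, zero at the start; "moment": the same for the moment, N m; "gripper_width": finger opening in m; "gripper_force": force on a finger pad.
Only numpy, scipy, OpenCV 4.12 (cv2) and the standard library are available. Lean on these libraries where they do the work, as an engineer would, in place of code of your own. Each camera call takes 0.05 s, during which the arm holds its last target. There are 200 camera calls.

TASK

Unlock and open the clear display cube: its lock lets go only when the plain round dial on the lid stands four clicks clockwise from its anticlockwise stop, and the dial does not show where it stands now. Then raise the lid and lay it right back so that it stays open against its stop. Do not heave at the lid while it is locked or let it slam, and leave the taxi inside and the other things on the ledge as they are.

Things in the scene. Friction and masses are not known exactly. Their poses are not given: they have to be found in the camera images.
- cube: The display cube, screwed to the ledge. Black plinth 176 x 176 x 18 mm, on it four clear acrylic walls 160 x 160 mm outside, 4 mm thick, up to a rim at 132 mm above the ledge. Origin: centre of the underside of the plinth; x points from the front wall (lip, dial, towards the robot) to the rear wall (hinge), z up.
- dial_knob (a point): Middle of the lock's knob: black, fluted, round, 39 mm diameter, 26 mm tall, no pointer, on a steel disc 64 mm wide and 3 mm thick on the lid's top face. The point is on the knob's axis, half-way up (13 mm below its top, 16 mm above the lid's top face). It rides on the lid and does not turn with the knob: z is the axis (up while shut), x points to the hinge.
- dial_top (a point): Centre of the knob's top face (also riding on the lid). The knob turns from its anticlockwise stop through nine clicks of 30 degrees to its clockwise stop, seen from above; a click position coincides with each stop. A spring detent (up to about 0.3 N m to turn) draws it into each position; the stops are solid. Where it stands at the start is not known.
- lid (a joint): Lid angle about its hinge at the top of the rear wall: 0 shut, grows as the front rises, 1.57 upright, 1.95 leaning back on its stop, where it stays. Lid and lock weigh about 0.3 kg; lightly damped, it falls shut or open by itself either side of upright. Locked, it rises 1 degree at most.
- lid_hinge (a point): Middle of the lid's hinge line, 132 mm above the ledge, over the rear wall's outer face, 80 mm behind the cube's centre; fixed to the cube, same axes as cube. The hinge line runs along y.
- lid_lip (a point): Middle of the lower front edge of the lid: a clear plate 180 mm from hinge to this edge, 164 mm wide, 5 mm thick. It stands out 20 mm in front of the front wall as a lip over its whole width, free below. Axes as the cube's when shut; moves with the lid. The knob's axis is 58 mm behind this edge; under the lid the lock hangs 22 mm down within 36 mm of that axis.
- striker: Small steel angle inside the middle of the front wall, just below the lid, whose 6 mm wide nose holds the lock's disc down until the slot stands under it; fixed to the cube.
- taxi_mid (a point): Middle (22 mm up) of the orange die-cast taxi, 122 x 48 x 45 mm, 0.16 kg, standing loose on the plinth inside the cube.
- dump_truck_mid (a point): Middle (46 mm up) of the green plastic dump truck, 180 x 84 x 90 mm, a bystander, loose on the ledge.
- police_van_mid (a point): Middle (40 mm up) of the black police van, 158 x 68 x 84 mm, a bystander, loose on the ledge.
- ramp_mid (a point): Middle (27 mm up) of the wooden ramp block, 150 x 70 x 58 mm, a bystander, loose on the ledge.
- chiva_mid (a point): Middle (45 mm up) of the small painted wooden bus, 145 x 60 x 99 mm, a bystander, loose on the ledge.
- key_bowl_mid (a point): Middle (22 mm up) of a blue ceramic bowl, 110 mm across, 45 mm tall, a bystander, loose on the ledge.
- plant_pot_mid (a point): Middle (35 mm up) of a terracotta pot with a succulent, 80 mm across, 100 mm tall with its leaves, a bystander, loose on the ledge.

How it is judged:
By the outcome, as a careful person would: the job done as asked, in the order asked, and still so for the second after the job is handed in, with the robot touching nothing.
It also fails if it takes over 69 s, if anything falls off the work surface, if the arm or the gripper's body presses on something with over 40 N, if the wrist force passes 120 N, or if a joint passes its speed limit or range.

## Working session

There is one attempt and no reset: what is moved stays moved. The work goes in short steps, Python scripts to look and compute and a tool call to move; the robot and the scene stay as the last step left them, time stands still between calls to the robot, and variables do not carry over. Pictures are saved under pics/ and viewed, at most 10 in all, crops included, and the job is handed in when it is done.

Besides the shell and the picture viewer there is one more tool, called after "Call:" by a JSON object that holds its "name" and its "arguments". move_arm: Moves the arm, as the interface text tells. Its arguments: {"type":"object","properties":{"targets":{"type":"array","items":{"type":"array"}},"jaw":{"type":"number"},"squeeze":{"type":"number"}},"required":["targets"]}

```bash
ls; mkdir -p pics
cat > h.py <<'E'
import numpy as np, cv2
from plant import r, viewer, recognise, outline_of, pinpoint
from scipy.spatial.transform import Rotation as R
from scipy.optimize import least_squares
def proj(c,P):
    p=c["camera_from_world"]@np.append(P,1); q=np.array([[p[0],-p[1],-p[2]]])
    return cv2.projectPoints(q,np.zeros(3),np.zeros(3),np.array(c["intrinsics"],float),np.array(c["D"],float))[0].ravel()
def tri(obs):
    f=lambda P:np.concatenate([proj(c,P)-uv for c,uv in obs])
    s=least_squares(f,[0.1,0.6,0.1]); return s.x,np.abs(s.fun).max()
def onz(c,uv,z):
    s=least_squares(lambda P:proj(c,[P[0],P[1],z])-uv,[0.1,0.6]); return s.x
E
python3 - <<'E'
from h import *
cs={n:viewer.capture(n) for n in("side","top")}
for n,c in cs.items():
    cv2.imwrite(f"pics/{n}0.png",c["image"]); T=np.linalg.inv(c["camera_from_world"]); print(n,T[:3,3].round(3),(-T[:3,2]).round(2))
for l in["cube","dial_knob","dial_top","lid_hinge","lid_lip","striker","taxi_mid","dump_truck_mid","police_van_mid","ramp_mid","chiva_mid","key_bowl_mid","plant_pot_mid"]:
    o=[]
    for n in cs:
        d=pinpoint(l,n)
        if d: o.append((cs[n],np.array(d[0]["location"])[::-1])); print(l,n,np.round(d[0]["location"]),round(d[0]["score"],2),len(d))
    if len(o)==2: x,e=tri(o);print("   ",x.round(4),round(e,1))
print(r.get_state())
E
```

```text
pics
side [ 0.395 -0.934  0.826] [ 0.1   0.8  -0.59]
top [ 0.475 -0.018  1.167] [ 0.04  0.02 -1.  ]
cube side [228. 348.] 0.83 2
cube top [172. 319.] 0.74 1
    [ 0.5989  0.0064 -0.0069] 2.8
dial_knob side [188. 343.] 0.59 2
dial_knob top [185. 326.] 0.62 1
    [ 0.561  -0.0159  0.1576] 2.6
dial_top side [188. 340.] 0.86 1
dial_top top [185. 326.] 0.89 2
    [ 0.5583 -0.0141  0.1577] 1.3
lid_hinge side [187. 380.] 0.93 2
lid_hinge top [137. 314.] 0.85 1
    [0.6812 0.0145 0.1292] 0.7
lid_lip side [201. 318.] 0.94 1
lid_lip top [204. 333.] 0.59 1
    [ 0.5018 -0.0301  0.1332] 1.7
striker top [138. 468.] 0.42 1
taxi_mid side [190. 340.] 0.31 1
dump_truck_mid side [334. 326.] 0.78 1
dump_truck_mid top [217. 459.] 0.73 1
    [ 0.4662 -0.3846  0.0468] 0.0
police_van_mid side [142. 350.] 0.93 1
police_van_mid top [149. 177.] 0.89 1
    [0.6721 0.4075 0.0569] 0.4
ramp_mid side [340. 425.] 0.6 1
ramp_mid top [142. 465.] 0.75 2
    [ 0.6795 -0.4176  0.0239] 1.0
chiva_mid side [151. 298.] 0.69 1
chiva_mid top [218. 184.] 0.78 1
    [0.4776 0.3904 0.0464] 0.2
key_bowl_mid side [176. 258.] 0.96 
[... 166 characters left out ...]
 0.0445] 0.5
{'time_s': 1.4, 'joints': array([ 9.26528556e+01,  2.05465244e+01,  6.81212168e-01,  7.75879655e-04,
       -7.01346241e+01, -1.65077695e+01]), 'qd': array([ 0.0013946 , -0.10753786,  0.06778319,  0.00122846, -0.00026131,
       -0.06037912]), 'joint_torque': array([-3.23564245e-04, -5.82374883e+01,  2.93294781e+01,  7.00280115e+00,
        1.23365724e-02, -3.66768256e-05]), 'tcp_pos': array([0.16164592, 0.65534062, 0.22655615]), 'eef_rot': array([-1.79999732e+02, -6.81554674e-04, -1.38546502e+01]), 'contact_force': array([ 0.94485574,  0.02304732, -0.25264073]), 'moment': array([ 0.04109532,  0.00391184, -0.00240459]), 'gripper_force': 0.0, 'gripper_width': 0.08750471267959954}
```

View pictures.

View pics/side0.png

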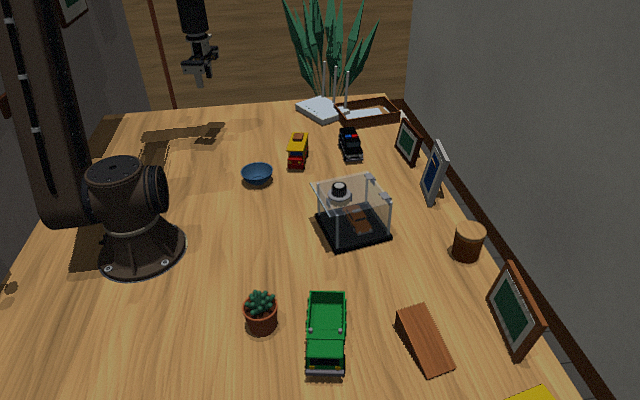

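View pics/top0.png

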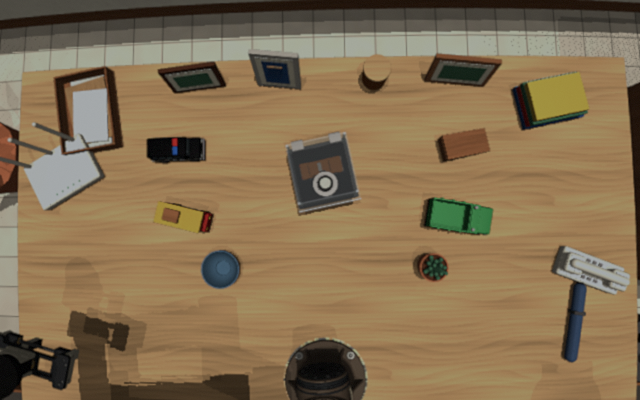

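The side view shows the clear cube at about (350, 210), with the knob at (340, 188). From above the knob is at (325, 184), the lip faces the robot, the cube is yawed about 14°, and the bystanders are well clear. Next I'll fit the cube's pose.

```bash
cat >> h.py <<'E'
def fit(obs):
    # obs: (cam, uv, local xyz)
    def f(p):
        c,s=np.cos(p[2]),np.sin(p[2]); M=np.array([[c,-s,0],[s,c,0],[0,0,1]])
        return np.concatenate([proj(k,M@np.array(l)+[p[0],p[1],0])-uv for k,uv,l in obs])
    s=least_squares(f,[.6,0,.24],loss="soft_l1"); return s.x,f(s.x).reshape(-1,2)
def rel(p,rpy,rows=1):
    "shift cm and rotvec from the present pose to the pose p,rpy"
    st=r.get_state(); A=R.from_euler("xyz",st["eef_rot"],degrees=True); B=R.from_euler("xyz",rpy,degrees=True)
    print("shift cm",(A.inv().apply(np.array(p)-st["tcp_pos"])*100).round(2),"turn",(A.inv()*B).as_rotvec().round(3))
E
python3 - <<'E'
from h import *
L={"cube":[0,0,0],"dial_knob":[-.042,0,.153],"dial_top":[-.042,0,.166],"lid_hinge":[.08,0,.132],"lid_lip":[-.1,0,.132]}
obs=[];names=[]
for n in("side","top"):
    c=viewer.capture(n)
    for l in L:
        d=pinpoint(l,n)
        if d and d[0]["score"]>.5: obs.append((c,np.array(d[0]["location"])[::-1],L[l]));names.append((n,l))
for w in("","side","top"):
    i=[k for k in range(len(obs)) if names[k][0].startswith(w)]
    x,e=fit([obs[k] for k in i]); print(w,x.round(4),np.degrees(x[2]).round(2))
    if w=="":
        for a,b in zip(names,e): print(a,b.round(1))
    c,s=np.cos(x[2]),np.sin(x[2])
    print("knob",(x[:2]-.042*np.array([c,s])).round(4))
# knob top outline centre from mask
for n in("side","top"):
    o=outline_of("dial_knob",n)
    for q in o[:2]: print(n,q["box"],q["score"])
s=r.get_state(); print(s["time_s"])
rel([.56,-.015,.26],[180,0,-95])
E
```

```text
[ 0.6021 -0.0027  0.2291] 13.13
('side', 'dial_knob') [0.  1.1]
('side', 'dial_top') [-0.6  0.6]
('side', 'lid_hinge') [ 1.2 -1. ]
('side', 'lid_lip') [ 0.1 -0.4]
('top', 'cube') [-0.2  1.9]
('top', 'dial_knob') [ 1.3 -3. ]
('top', 'dial_top') [-1.4  0. ]
('top', 'lid_hinge') [0.2 1.6]
('top', 'lid_lip') [-0.3 -0.5]
knob [ 0.5611 -0.0123]
side [ 0.6018 -0.0016  0.2369] 13.58
knob [ 0.561  -0.0115]
top [ 0.6024 -0.0029  0.2288] 13.11
knob [ 0.5615 -0.0124]
side [313.8, 173.8, 390.6, 220.6] 0.64
top [285.5, 134.4, 359.1, 213.0] 0.94
2.1
shift cm [54.73 55.54 -3.34] turn [ 0.    -0.     1.416]
```

Call:
{"name": "move_arm", "arguments": {"targets": [[[0,0,-4],[0,0,0.18]],[[0,0,-4],[0,0,0.37]],[[0,0,-4],[0,0,0.55]],[[0,0,-4],[0,0,0.74]],[[0,0,-4],[0,0,0.92]]]}}

```text
time_s: 2.72
tcp_pos: [0.1616, 0.6553, 0.2666]
eef_rot: [180.0, -0.0, -66.9]
contact_force: [-0.4, 0.6, -0.0]
gripper_width: 0.0876
gripper_force: 0.0
```

Call:
{"name": "move_arm", "arguments": {"targets": [[[6,-0.8,0],[0,0,0.18]],[[12,-1.7,0],[0,0,0.37]],[[18,-2.5,0],[0,0,0.55]],[[24,-3.3,0],[0,0,0.74]],[[30,-4.1,0],[0,0,0.92]]]}}

```text
time_s: 3.35
tcp_pos: [0.3193, 0.3946, 0.2669]
eef_rot: [180.0, 0.0, -119.6]
contact_force: [0.8, 0.5, -1.0]
gripper_width: 0.0878
gripper_force: 0.0
```

Run:
```python
from h import *
print(r.get_state()["joints"].round(1)); rel([.561,-.0125,.26],[180,0,130])
```

```text
[  73.2    3.1  -16.4    0.   -70.5 -102.8]
shift cm [ 23.46 -41.13   0.67] turn [1.000e-03 1.000e-03 1.927e+00]
```

Call:
{"name": "move_arm", "arguments": {"targets": [[[3,-5.2,0.2],[0,0,0.18]],[[6,-10.4,0.4],[0,0,0.36]],[[9,-15.6,0.6],[0,0,0.54]],[[12,-20.8,0.7],[0,0,0.72]],[[14.8,-26,0.7],[0,0,0.9]]]}}

```text
time_s: 3.98
tcp_pos: [0.4737, 0.1384, 0.2601]
eef_rot: [180.0, 0.1, -171.2]
contact_force: [1.2, 0.7, 0.2]
gripper_width: 0.0873
gripper_force: 0.0
```

Run:
```python
from h import *
print(r.get_state()["joints"].round(1)); rel([.561,-.0125,.26],[180,0,140])
```

```text
[  39.2    1.9  -18.6    0.   -69.5 -120.3]
shift cm [ -6.31 -16.25   0.  ] turn [0.001 0.001 0.852]
```

Call:
{"name": "move_arm", "arguments": {"targets": [[[-1.6,-4.1,0],[0,0,0.18]],[[-3.2,-8.2,0],[0,0,0.36]],[[-4.8,-12.3,0],[0,0,0.54]],[[-6.3,-16.3,0],[0,0,0.71]],[[-6.3,-16.3,2],[0,0,0.85]]]}}

```text
time_s: 4.6
tcp_pos: [0.5629, -0.013, 0.2403]
eef_rot: [179.9, 0.1, 140.0]
contact_force: [-0.3, -0.1, -0.3]
gripper_width: 0.0877
gripper_force: 0.0
```

Run:
```python
from h import *
c=viewer.capture("top"); im=c["image"]
s=viewer.capture("side")
cv2.imwrite("pics/a.png",np.hstack([cv2.resize(im[100:260,230:430],None,fx=2,fy=2),cv2.resize(s["image"][100:260,260:460],None,fx=2,fy=2)]))
print(r.get_state()["joints"].round(1)); rel([.561,-.0125,.20],[180,0,140])
```

```text
[ 1.880e+01  9.500e+00 -1.290e+01 -1.000e-01 -6.780e+01 -1.485e+02]
shift cm [-0.14  0.01  3.75] turn [-0.003 -0.003  0.004]
```

View pics/a.png

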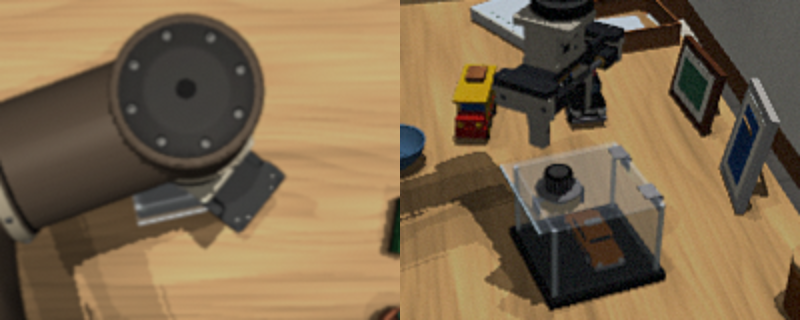

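The gripper hangs over the knob, which is at about (560, 180) in the side crop, with room on both sides to come down.

Call:
{"name": "move_arm", "arguments": {"targets": [[[-0.14,0,2.5],[0,0,0]],[[-0.14,0,5],[0,0,0]],[[-0.14,0,7.5],[0,0,0]],[[-0.14,0,9.3],[0,0,0]],[[-0.14,0,9.3],[0,0,0]]]}}

```text
time_s: 5.32
tcp_pos: [0.5615, -0.0113, 0.1461]
eef_rot: [-179.9, -0.1, 140.7]
contact_force: [0.2, 0.6, 0.6]
gripper_width: 0.0874
gripper_force: 0.0
```

Call:
{"name": "move_arm", "arguments": {"targets": [[[0,0,0],[0,0,0]],[[0,0,0],[0,0,0]],[[0,0,0],[0,0,0]],[[0,0,0],[0,0,0]],[[0,0,0],[0,0,0]]], "jaw": 3.0, "squeeze": 8}}

```text
time_s: 5.95
tcp_pos: [0.5621, -0.0117, 0.1467]
eef_rot: [-180.0, 0.0, 140.5]
contact_force: [-3.8, -3.7, 2.5]
gripper_width: 0.0434
gripper_force: 3.5
```

```bash
cat > st.py <<'E'
from h import *
s=r.get_state(); A=R.from_euler("xyz",s["eef_rot"],degrees=True)
print(s["time_s"],"p",s["tcp_pos"].round(4),"rpy",s["eef_rot"].round(2),"F tool",A.inv().apply(s["contact_force"]).round(1),"M",s["moment"].round(3),"w",round(s["gripper_width"]*1e3,1),"g",round(s["gripper_force"],1),"j",s["joints"].round(1))
E
python3 st.py
```

```text
5.95 p [ 0.5621 -0.0117  0.1467] rpy [-179.99    0.    140.46] F tool [ 0.6 -5.3 -2.5] M [-1.716  1.372  0.003] w 43.4 g 3.5 j [  18.8   13.8  -20.1    0.   -56.1 -148.3]
```

Call:
{"name": "move_arm", "arguments": {"targets": [[[0,0,0],[0,0,0]],[[0,0,0],[0,0,0]],[[0,0,0],[0,0,0]],[[0,0,0],[0,0,0]]]}}

```text
time_s: 6.45
tcp_pos: [0.5606, -0.0133, 0.1466]
eef_rot: [-179.8, -0.1, 140.4]
contact_force: [-3.7, -5.4, 3.9]
gripper_width: 0.0386
gripper_force: 8.0
```

```bash
python3 st.py
```

```text
6.45 p [ 0.5606 -0.0133  0.1466] rpy [-1.7978e+02 -6.0000e-02  1.4044e+02] F tool [-0.6 -6.6 -3.9] M [-2.253  1.436  0.059] w 38.6 g 8.0 j [ 1.870e+01  1.380e+01 -2.010e+01  1.000e-01 -5.630e+01 -1.483e+02]
```

Call:
{"name": "move_arm", "arguments": {"targets": [[[0,-0.2,0],[0,0,0]],[[0,-0.2,0],[0,0,0]],[[0,-0.2,0],[0,0,0]]], "squeeze": 40}}

```text
time_s: 6.82
tcp_pos: [0.5606, -0.0135, 0.1466]
eef_rot: [-180.0, -0.0, 140.5]
contact_force: [-2.6, -1.7, 3.6]
gripper_width: 0.0381
gripper_force: 40.0
```

```bash
python3 st.py
```

```text
6.825 p [ 0.5606 -0.0135  0.1466] rpy [-1.7995e+02 -2.0000e-02  1.4046e+02] F tool [ 0.9 -2.9 -3.6] M [-0.905  0.985  0.008] w 38.1 g 40.0 j [  18.6   13.7  -20.2    0.   -56.1 -148.2]
```

Call:
{"name": "move_arm", "arguments": {"targets": [[[0,0,0],[0,0,-0.13]],[[0,0,0],[0,0,-0.26]],[[0,0,0],[0,0,-0.39]],[[0,0,0],[0,0,-0.524]],[[0,0,0],[0,0,-0.524]]]}}

```text
time_s: 7.45
tcp_pos: [0.5613, -0.0121, 0.1466]
eef_rot: [179.9, 0.0, 170.5]
contact_force: [-2.9, 4.6, 2.5]
gripper_width: 0.0379
gripper_force: 40.0
```

```bash
python3 st.py
```

```text
7.45 p [ 0.5613 -0.0121  0.1466] rpy [1.7991e+02 3.0000e-02 1.7053e+02] F tool [ 3.6  4.  -2.5] M [ 1.813  0.69  -0.074] w 37.9 g 40.0 j [ 1.870e+01  1.370e+01 -2.020e+01 -1.000e-01 -5.610e+01 -1.181e+02]
```

Call:
{"name": "move_arm", "arguments": {"targets": [[[0,0,0],[0,0,-0.13]],[[0,0,0],[0,0,-0.26]],[[0,0,0],[0,0,-0.39]],[[0,0,0],[0,0,-0.524]],[[0,0,0],[0,0,-0.524]]]}}

```text
time_s: 8.07
tcp_pos: [0.5611, -0.0106, 0.1466]
eef_rot: [179.8, 0.1, -159.5]
contact_force: [-4.8, 13.3, 4.7]
gripper_width: 0.0383
gripper_force: 40.0
```

```bash
python3 st.py
```

```text
8.075 p [ 0.5611 -0.0106  0.1466] rpy [ 1.7983e+02  1.3000e-01 -1.5950e+02] F tool [-0.1 14.2 -4.7] M [ 4.925  1.696 -0.021] w 38.3 g 40.0 j [ 18.8  13.7 -20.1  -0.2 -56.  -88.2]
```

Call:
{"name": "move_arm", "arguments": {"targets": [[[0.13,0.2,0],[0,0,0]],[[0.13,0.2,0],[0,0,0]]]}}

```text
time_s: 8.32
tcp_pos: [0.561, -0.0104, 0.1467]
eef_rot: [180.0, 0.2, -159.6]
contact_force: [3.7, 3.8, -2.9]
gripper_width: 0.0383
gripper_force: 40.0
```

```bash
python3 st.py
```

```text
8.325 p [ 0.561  -0.0104  0.1467] rpy [ 179.98    0.24 -159.58] F tool [-4.8  2.3  2.9] M [ 1.602 -1.645  0.064] w 38.3 g 40.0 j [ 18.9  13.6 -20.4  -0.  -55.8 -88.5]
```

Call:
{"name": "move_arm", "arguments": {"targets": [[[0,0,0],[0,0,-0.13]],[[0,0,0],[0,0,-0.26]],[[0,0,0],[0,0,-0.39]],[[0,0,0],[0,0,-0.524]],[[0,0,0],[0,0,-0.524]]]}}

```text
time_s: 8.95
tcp_pos: [0.5601, -0.0092, 0.1467]
eef_rot: [180.0, 0.2, -129.5]
contact_force: [-0.6, 11.5, 1.7]
gripper_width: 0.0378
gripper_force: 40.0
```

```bash
python3 st.py
```

```text
8.95 p [ 0.5601 -0.0092  0.1467] rpy [ 179.98    0.25 -129.46] F tool [-8.5  7.8 -1.6] M [4.447 0.568 0.018] w 37.8 g 40.0 j [ 19.   13.5 -20.4  -0.2 -55.9 -58.3]
```

Call:
{"name": "move_arm", "arguments": {"targets": [[[-0.05,0.15,0],[0,0,-0.13]],[[-0.1,0.25,0],[0,0,-0.26]],[[-0.1,0.25,0],[0,0,-0.39]],[[-0.1,0.25,0],[0,0,-0.524]],[[-0.1,0.25,0],[0,0,-0.524]]]}}

```text
time_s: 9.57
tcp_pos: [0.5585, -0.0083, 0.1466]
eef_rot: [-179.9, 0.1, -99.5]
contact_force: [-0.5, 4.7, 1.4]
gripper_width: 0.0379
gripper_force: 40.0
```

```bash
python3 st.py
```

```text
9.575 p [ 0.5585 -0.0083  0.1466] rpy [-1.7993e+02  1.0000e-01 -9.9480e+01] F tool [-4.6  1.3 -1.4] M [ 2.062e+00  2.030e-01 -1.000e-03] w 37.9 g 40.0 j [ 19.2  13.4 -20.6  -0.1 -55.9 -28.6]
```

Call:
{"name": "move_arm", "arguments": {"targets": [[[0,0.05,0],[0,0,-0.13]],[[0,0.1,0],[0,0,-0.26]],[[0,0.15,0],[0,0,-0.39]],[[0,0.17,0],[0,0,-0.524]],[[0,0.17,0],[0,0,-0.524]]]}}

```text
time_s: 10.2
tcp_pos: [0.5568, -0.0085, 0.1466]
eef_rot: [-179.9, 0.0, -69.6]
contact_force: [-0.4, 3.7, 0.0]
gripper_width: 0.0381
gripper_force: 40.0
```

```bash
python3 st.py
```

```text
10.2 p [ 0.5568 -0.0085  0.1466] rpy [-1.7991e+02  2.0000e-02 -6.9600e+01] F tool [-3.6 -0.9 -0. ] M [ 1.654 -0.375  0.089] w 38.1 g 40.0 j [ 19.3  13.3 -20.8  -0.  -55.9   1.2]
```

Call:
{"name": "move_arm", "arguments": {"targets": [[[0,0.05,0],[0,0,-0.13]],[[0,0.1,0],[0,0,-0.26]],[[0,0.14,0],[0,0,-0.39]],[[0,0.15,0],[0,0,-0.524]],[[0,0.15,0],[0,0,-0.524]]]}}

```text
time_s: 10.82
tcp_pos: [0.5554, -0.0094, 0.1466]
eef_rot: [-179.9, -0.0, -39.7]
contact_force: [2.5, 3.3, -0.7]
gripper_width: 0.0383
gripper_force: 40.0
```

```bash
python3 st.py
```

```text
10.825 p [ 0.5554 -0.0094  0.1466] rpy [-1.7993e+02 -5.0000e-02 -3.9670e+01] F tool [-0.2 -4.1  0.7] M [ 1.079 -0.95   0.035] w 38.3 g 40.0 j [ 19.2  13.2 -21.    0.  -55.8  31.1]
```

Call:
{"name": "move_arm", "arguments": {"targets": [[[0,0.05,0],[0,0,-0.13]],[[0,0.1,0],[0,0,-0.26]],[[0,0.12,0],[0,0,-0.39]],[[0,0.13,0],[0,0,-0.524]],[[0,0.13,0],[0,0,-0.524]]]}}

```text
time_s: 11.45
tcp_pos: [0.5546, -0.0108, 0.1467]
eef_rot: [-180.0, -0.1, -9.7]
contact_force: [5.0, -0.2, -2.5]
gripper_width: 0.0381
gripper_force: 40.0
```

```bash
python3 st.py
```

```text
11.45 p [ 0.5546 -0.0108  0.1467] rpy [-1.8e+02 -8.0e-02 -9.7e+00] F tool [ 5.  -0.6  2.5] M [-0.222 -1.809 -0.052] w 38.1 g 40.0 j [ 19.1  13.1 -21.1   0.  -55.8  61.1]
```

Call:
{"name": "move_arm", "arguments": {"targets": [[[0.03,0.05,0],[0,0,-0.13]],[[0.06,0.1,0],[0,0,-0.26]],[[0.08,0.13,0],[0,0,-0.39]],[[0.08,0.15,0],[0,0,-0.524]],[[0.08,0.15,0],[0,0,-0.524]]]}}

```text
time_s: 12.08
tcp_pos: [0.5533, -0.0131, 0.1464]
eef_rot: [180.0, 0.1, 20.2]
contact_force: [-2.2, -2.8, 1.6]
gripper_width: 0.0382
gripper_force: 40.0
```

```bash
python3 st.py
```

```text
12.075 p [ 0.5533 -0.0131  0.1464] rpy [1.800e+02 1.200e-01 2.019e+01] F tool [-3.   1.8 -1.6] M [-0.977  0.596 -0.921] w 38.2 g 40.0 j [ 18.9  13.1 -21.1   0.  -56.   91.3]
```

The moment jumped to -0.92 N m, so the stop was reached at click 7 and the grip slipped on the eighth turn. I'll release, re-centre on the measured axis and grip again with the knob resting at the stop.

Call:
{"name": "move_arm", "arguments": {"targets": [[[0,0,0],[0,0,0]],[[0,0,0],[0,0,0]],[[0.25,0,0],[0,0,0]],[[0.49,0.04,0],[0,0,0]],[[0.49,0.04,0],[0,0,0]]], "jaw": 5.5}}

```text
time_s: 12.7
tcp_pos: [0.5594, -0.0108, 0.1465]
eef_rot: [180.0, -0.0, 20.6]
contact_force: [0.1, -0.6, 0.2]
gripper_width: 0.0547
gripper_force: 0.0
```

```bash
python3 st.py
```

```text
12.7 p [ 0.5594 -0.0108  0.1465] rpy [180.    -0.    20.63] F tool [-0.1  0.6 -0.2] M [-0.052 -0.03  -0.005] w 54.7 g 0.0 j [ 18.9  13.6 -20.4   0.  -56.   91.7]
```

Call:
{"name": "move_arm", "arguments": {"targets": [[[0,0,0],[0,0,0]],[[0,0,0],[0,0,0]],[[0,0,0],[0,0,0]],[[0,0,0],[0,0,0]],[[0,0,0],[0,0,0]]], "jaw": 3.0, "squeeze": 8}}

```text
time_s: 13.32
tcp_pos: [0.5591, -0.011, 0.1466]
eef_rot: [180.0, 0.0, 20.6]
contact_force: [0.3, -0.3, -0.1]
gripper_width: 0.0388
gripper_force: 8.0
```

```bash
python3 st.py
```

```text
13.325 p [ 0.5591 -0.011   0.1466] rpy [180.     0.    20.63] F tool [0.2 0.4 0.1] M [-0.226 -0.057  0.015] w 38.8 g 8.0 j [ 18.9  13.5 -20.4   0.  -56.   91.7]
```

Call:
{"name": "move_arm", "arguments": {"targets": [[[0,0,0],[0,0,0]],[[0,0,0],[0,0,0]]], "squeeze": 42}}

```text
time_s: 13.58
tcp_pos: [0.559, -0.011, 0.1465]
eef_rot: [180.0, 0.0, 20.6]
contact_force: [-0.7, -0.9, -0.2]
gripper_width: 0.0381
gripper_force: 42.0
```

Call:
{"name": "move_arm", "arguments": {"targets": [[[0,0,0],[0,0,0.13]],[[0,0,0],[0,0,0.26]],[[0,0,0],[0,0,0.39]],[[0,0,0],[0,0,0.524]],[[0,0,0],[0,0,0.524]]]}}

```text
time_s: 14.2
tcp_pos: [0.5591, -0.0115, 0.1466]
eef_rot: [180.0, 0.0, -9.3]
contact_force: [1.8, -5.2, -0.8]
gripper_width: 0.0378
gripper_force: 42.0
```

```bash
python3 st.py
```

```text
14.2 p [ 0.5591 -0.0115  0.1466] rpy [179.95   0.    -9.34] F tool [2.6 4.9 0.8] M [-1.729 -0.4    0.027] w 37.8 g 42.0 j [ 18.9  13.5 -20.5   0.  -56.   61.7]
```

Call:
{"name": "move_arm", "arguments": {"targets": [[[0,0.1,0],[0,0,0.13]],[[0,0.1,0],[0,0,0.26]],[[0,0.1,0],[0,0,0.39]],[[0,0.1,0],[0,0,0.524]],[[0,0.1,0],[0,0,0.524]]]}}

```text
time_s: 14.82
tcp_pos: [0.5588, -0.0121, 0.1466]
eef_rot: [180.0, 0.0, -39.2]
contact_force: [0.2, -3.4, -1.5]
gripper_width: 0.0383
gripper_force: 42.0
```

```bash
python3 st.py
```

```text
14.825 p [ 0.5588 -0.0121  0.1466] rpy [179.98   0.   -39.21] F tool [2.3 2.5 1.5] M [-1.023 -0.103 -0.006] w 38.3 g 42.0 j [ 18.8  13.5 -20.5   0.  -56.   31.9]
```

Call:
{"name": "move_arm", "arguments": {"targets": [[[0,0,0],[0,0,0.13]],[[0,0,0],[0,0,0.26]],[[0,0,0],[0,0,0.39]],[[0,0,0],[0,0,0.524]],[[0,0,0],[0,0,0.524]]]}}

```text
time_s: 15.45
tcp_pos: [0.5584, -0.0123, 0.1465]
eef_rot: [179.9, -0.0, -69.2]
contact_force: [-2.0, -3.9, 2.5]
gripper_width: 0.0381
gripper_force: 42.0
```

```bash
python3 st.py
```

```text
15.45 p [ 0.5584 -0.0123  0.1465] rpy [ 1.7993e+02 -1.0000e-02 -6.9150e+01] F tool [ 2.9  3.2 -2.5] M [-1.567e+00  6.240e-01  1.000e-03] w 38.1 g 42.0 j [ 18.8  13.5 -20.5   0.  -56.1   2. ]
```

Call:
{"name": "move_arm", "arguments": {"targets": [[[0,0,0],[0,0,0.13]],[[0,0,0],[0,0,0.26]],[[0,0,0],[0,0,0.39]],[[0,0,0],[0,0,0.524]],[[0,0,0],[0,0,0.524]]]}}

```text
time_s: 16.08
tcp_pos: [0.5578, -0.0124, 0.1465]
eef_rot: [179.9, -0.1, -99.2]
contact_force: [-3.2, -3.9, 3.3]
gripper_width: 0.0387
gripper_force: 42.0
```

```bash
python3 st.py
```

```text
16.075 p [ 0.5578 -0.0124  0.1465] rpy [ 1.7989e+02 -6.0000e-02 -9.9190e+01] F tool [ 4.4  2.6 -3.3] M [-1.409  1.34  -0.038] w 38.7 g 42.0 j [ 18.8  13.5 -20.5   0.  -56.1 -28. ]
```

Call:
{"name": "move_arm", "arguments": {"targets": [[[0,0,-0.1],[0,0,0]],[[0,0,-0.2],[0,0,0]],[[0,0,-0.3],[0,0,0]],[[0,0,-0.4],[0,0,0]],[[0,0,-0.4],[0,0,0]]]}}

```text
time_s: 16.7
tcp_pos: [0.558, -0.0122, 0.1495]
eef_rot: [179.9, -0.0, -99.3]
contact_force: [1.1, -5.7, -6.4]
gripper_width: 0.0379
gripper_force: 42.0
```

```bash
python3 st.py
```

```text
16.7 p [ 0.558  -0.0122  0.1495] rpy [ 1.7987e+02 -5.0000e-02 -9.9280e+01] F tool [ 5.4 -2.   6.4] M [-1.77   0.154  0.017] w 37.9 g 42.0 j [ 18.8  13.4 -20.2  -0.  -56.5 -28.1]
```

Call:
{"name": "move_arm", "arguments": {"targets": [[[0,0,-0.03],[-0.01,0.005,0]],[[0,0,-0.07],[-0.02,0.01,0]],[[0,0,-0.1],[-0.035,0.015,0]],[[0,0,-0.15],[-0.045,0.019,0]],[[0,0,-0.15],[-0.045,0.019,0]]]}}

```text
time_s: 17.32
tcp_pos: [0.5585, -0.0122, 0.1519]
eef_rot: [177.3, -1.1, -99.2]
contact_force: [-2.4, -5.3, -1.1]
gripper_width: 0.038
gripper_force: 42.0
```

```bash
python3 st.py
```

```text
17.325 p [ 0.5585 -0.0122  0.1519] rpy [177.35  -1.13 -99.23] F tool [5.6 1.5 1.2] M [-1.727  0.499  0.055] w 38.0 g 42.0 j [ 18.6  14.9 -17.8  -0.3 -60.2 -27.8]
```

The lid rose 5 mm at about 1 N, so it's unlocked. I'll set it back down gently, release the knob and rise.

Call:
{"name": "move_arm", "arguments": {"targets": [[[0,0,0.15],[0.015,-0.006,0]],[[0,0,0.3],[0.03,-0.012,0]],[[0,0,0.4],[0.045,-0.019,0]],[[0,0,0.5],[0.045,-0.019,0]],[[0,0,0.5],[0.045,-0.019,0]]]}}

```text
time_s: 17.95
tcp_pos: [0.5578, -0.0124, 0.1467]
eef_rot: [179.9, -0.0, -99.3]
contact_force: [-2.8, -6.2, -1.6]
gripper_width: 0.0382
gripper_force: 42.0
```

Call:
{"name": "move_arm", "arguments": {"targets": [[[0,0,0],[0,0,0]],[[0,0,0],[0,0,0]],[[0,0,0],[0,0,0]],[[0,0,0],[0,0,0]],[[0,0,0],[0,0,0]]], "jaw": 6.5}}

```text
time_s: 18.58
tcp_pos: [0.5588, -0.0118, 0.1471]
eef_rot: [-180.0, 0.0, -99.4]
contact_force: [-0.6, 0.0, -0.1]
gripper_width: 0.0648
gripper_force: 0.0
```

Call:
{"name": "move_arm", "arguments": {"targets": [[[0,0,-2],[0,0,0]],[[0,0,-5],[0,0,0]],[[0,0,-8],[0,0,-0.1]],[[0,0,-10],[0,0,-0.25]],[[0,0,-10],[0,0,-0.4]]]}}

```text
time_s: 19.2
tcp_pos: [0.5596, -0.0118, 0.2492]
eef_rot: [-179.8, -0.0, -76.2]
contact_force: [0.4, 0.3, -0.2]
gripper_width: 0.0649
gripper_force: 0.0
```

```bash
cat >> h.py <<'E'
yaw=np.radians(13.4); U=np.array([np.cos(yaw),np.sin(yaw),0]); V=np.array([-np.sin(yaw),np.cos(yaw),0]); Z=np.array([0,0,1.])
def pose(u,v,z,phi):
    "tool with y in the u-z plane, tip leaning forward by phi from down; u,v,z in m"
    x=-V; zt=np.sin(np.radians(phi))*U-np.cos(np.radians(phi))*Z
    return u*U+v*V+z*Z, R.from_matrix(np.stack([x,np.cross(zt,x),zt],1)).as_euler("xyz",degrees=True)
E
python3 st.py
python3 - <<'E'
from h import *
rel(*pose(.452,-.196,.172,45))
E
```

```text
19.2 p [ 0.5596 -0.0118  0.2492] rpy [-1.7979e+02 -1.0000e-02 -7.6230e+01] F tool [-0.2 -0.4  0.2] M [ 0.102 -0.002  0.028] w 64.9 g 0.0 j [ 18.8   8.8 -12.3   0.  -68.8  -5.1]
shift cm [5.42 9.03 7.68] turn [0.782 0.002 0.006]
```

Call:
{"name": "move_arm", "arguments": {"targets": [[[1.5,2.5,0],[0.16,0,0]],[[3,5,0],[0.32,0,0]],[[4.5,7.5,1.5],[0.48,0,0]],[[5.4,9,3.5],[0.64,0,0]],[[5.4,9,5.5],[0.782,0,0]]], "jaw": 4}}

```text
time_s: 19.82
tcp_pos: [0.4802, -0.0856, 0.1927]
eef_rot: [-136.0, 0.1, -76.4]
contact_force: [0.5, 0.4, -0.7]
gripper_width: 0.0397
gripper_force: 0.0
```

```bash
python3 st.py
python3 - <<'E'
from h import *
rel(*pose(.452,-.196,.172,45)); rel(*pose(.452,-.196,.172,60))
E
```

```text
19.825 p [ 0.4802 -0.0856  0.1927] rpy [-1.3595e+02  1.3000e-01 -7.6360e+01] F tool [-0.3  0.1  0.9] M [-0.341  2.226  0.181] w 39.7 g 0.0 j [  9.8 -13.9 -50.3 -16.2 -10.   18.7]
shift cm [0.16 1.1  1.82] turn [0.017 0.005 0.001]
shift cm [0.16 1.1  1.82] turn [0.278 0.005 0.001]
```

Call:
{"name": "move_arm", "arguments": {"targets": [[[0.16,1.1,0.5],[0.01,0,0]],[[0.16,1.1,1.8],[0.017,0.005,0]],[[0.16,1.1,1.8],[0.017,0.005,0]]]}}

```text
time_s: 20.2
tcp_pos: [0.4889, -0.0851, 0.1732]
eef_rot: [-135.2, 0.1, -76.6]
contact_force: [0.6, -0.5, -0.4]
gripper_width: 0.0398
gripper_force: 0.0
```

```bash
python3 st.py
python3 - <<'E'
from h import *
rel(*pose(.494,-.196,.130,45))
s=viewer.capture("side")
cv2.imwrite("pics/b.png",cv2.resize(s["image"][120:260,260:420],None,fx=4,fy=4,interpolation=cv2.INTER_CUBIC))
for n,q in (("E",.4822*U-.196*V+.132*Z),("tcp",r.get_state()["tcp_pos"])): print(n,(proj(s,q)-[260,120])*4)
E
```

```text
20.2 p [ 0.4889 -0.0851  0.1732] rpy [-1.3524e+02  5.0000e-02 -7.6580e+01] F tool [ 0.6 -0.1  0.7] M [-0.421  2.284 -0.052] w 39.8 g 0.0 j [  3.4  -9.6 -44.4 -33.1 -13.   39.5]
shift cm [-0.    0.33  5.75] turn [ 0.004  0.001 -0.   ]
E [267.36740942 369.25676023]
tcp [227.33649791 328.36462284]
```

View pics/b.png

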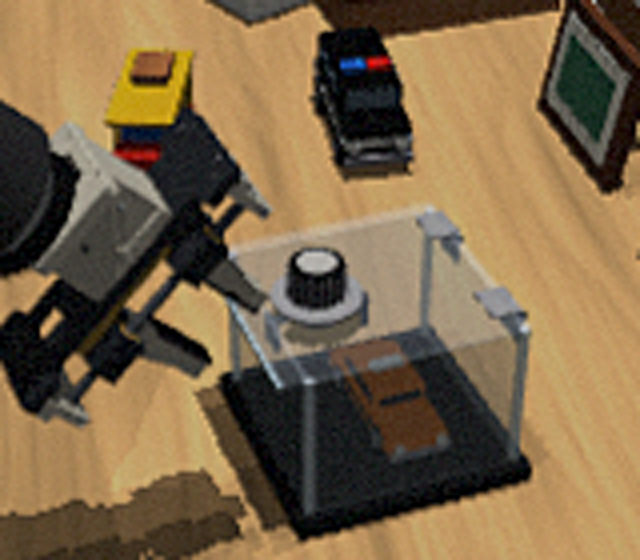

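The fingers straddle the lip: the upper one is at (245, 295) and the lower at (190, 360). The lip point I predicted lies on the edge at (267, 369). Advancing.

Call:
{"name": "move_arm", "arguments": {"targets": [[[0,0.33,1.5],[0,0,0]],[[0,0.33,3],[0,0,0]],[[0,0.33,4.5],[0,0,0]],[[0,0.33,5.7],[0,0,0]],[[0,0.33,5.7],[0,0,0]]]}}

```text
time_s: 20.88
tcp_pos: [0.5251, -0.0759, 0.1302]
eef_rot: [-135.3, 0.0, -76.5]
contact_force: [0.1, -0.9, 0.7]
gripper_width: 0.0396
gripper_force: 0.0
```

```bash
python3 st.py
python3 - <<'E'
from h import *
rel(*pose(.494,-.196,.130,45))
s=viewer.capture("side")
cv2.imwrite("pics/c.png",cv2.resize(s["image"][150:250,280:400],None,fx=5,fy=5,interpolation=cv2.INTER_CUBIC))
E
```

```text
20.875 p [ 0.5251 -0.0759  0.1302] rpy [-1.3528e+02  5.0000e-02 -7.6490e+01] F tool [ 0.9 -0.5 -0.6] M [-0.447  2.234 -0.027] w 39.6 g 0.0 j [ -5.   -0.1 -37.  -53.3 -16.2  65.5]
shift cm [ 0.05 -0.04  0.07] turn [0.005 0.002 0.001]
```

View pics/c.png

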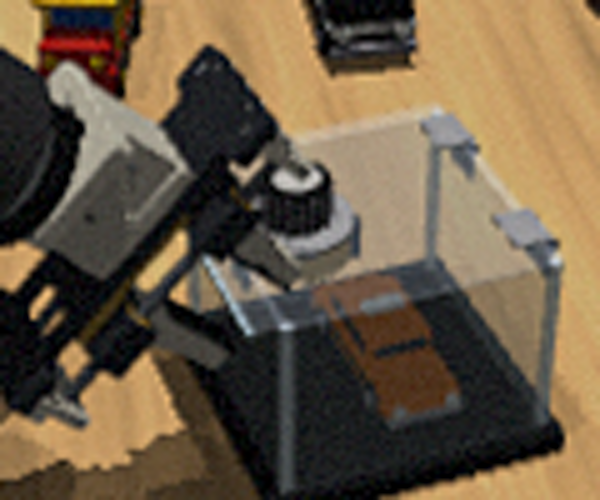

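The upper finger is above the lip and the lower one below it, with no contact. Next I'll work out the lift arc.

```bash
cat > arc.py <<'E'
import sys; from h import *
# args: w(mm) side(1: edge on lower pad, 0: centred) then theta,phi,s(mm) triples
a=[float(x) for x in sys.argv[1:]]; w,side=a[:2]
st=r.get_state(); p0=st["tcp_pos"]; A=R.from_euler("xyz",st["eef_rot"],degrees=True)
for th,ph,s in np.array(a[2:]).reshape(-1,3):
    t,f=np.radians([th,ph]); E=np.array([.6622-.18*np.cos(t),.132+.18*np.sin(t)])
    zt=np.array([np.sin(f),-np.cos(f)]); yt=np.array([-np.cos(f),-np.sin(f)]); n=np.array([np.sin(t),np.cos(t)])
    T=E+s/1e3*zt+(-w/2e3*yt if side else .0025*n)
    p,rpy=pose(T[0],-.196,T[1],ph)
    print([(A.inv().apply(p-p0)*100).round(1).tolist(),(A.inv()*R.from_euler("xyz",rpy,degrees=True)).as_rotvec().round(3).tolist()],T.round(3))
E
python3 arc.py 40 1 0 45 10 4 45 11 8 45 12 12 45 12 16 45 12 20 45 12
```

```text
[[0.1, -1.3, 0.1], [0.004, 0.002, 0.001]] [0.503 0.139]
[[0.1, -2.3, -0.6], [0.004, 0.002, 0.001]] [0.505 0.151]
[[0.1, -3.2, -1.3], [0.004, 0.002, 0.001]] [0.507 0.163]
[[0.1, -4.3, -2.1], [0.004, 0.002, 0.001]] [0.509 0.175]
[[0.1, -5.3, -2.7], [0.004, 0.002, 0.001]] [0.512 0.187]
[[0.1, -6.4, -3.3], [0.004, 0.002, 0.001]] [0.516 0.199]
```

Call:
{"name": "move_arm", "arguments": {"targets": [[[0,-0.7,0],[0,0,0]],[[0,-1.3,0.1],[0,0,0]],[[0,-2,-0.4],[0,0,0]],[[0,-2.6,-0.8],[0,0,0]],[[0,-2.6,-0.8],[0,0,0]]]}}

```text
time_s: 21.55
tcp_pos: [0.5356, -0.0723, 0.1544]
eef_rot: [-135.3, 0.0, -76.4]
contact_force: [-5.7, -3.4, -1.0]
gripper_width: 0.0399
gripper_force: 2.2
```

```bash
python3 st.py;  python3 arc.py 40 1 8 45 12 12 45 12 16 45 12 20 45 12 24 45 12
```

```text
21.55 p [ 0.5356 -0.0723  0.1544] rpy [-1.3529e+02  3.0000e-02 -7.6390e+01] F tool [ 2.   5.2 -3.8] M [-1.18   3.749 -0.345] w 39.9 g 2.2 j [  1.9  -2.4 -38.9 -41.2 -12.5  48.8]
[[0.2, -0.7, -0.4], [0.005, 0.003, 0.002]] [0.507 0.163]
[[0.2, -1.8, -1.2], [0.005, 0.003, 0.002]] [0.509 0.175]
[[0.2, -2.8, -1.8], [0.005, 0.003, 0.002]] [0.512 0.187]
[[0.2, -4.0, -2.4], [0.005, 0.003, 0.002]] [0.516 0.199]
[[0.2, -5.1, -2.9], [0.005, 0.003, 0.002]] [0.52  0.211]
```

Call:
{"name": "move_arm", "arguments": {"targets": [[[0.1,-0.7,-0.6],[0,0,0]],[[0.2,-1.8,-1.4],[0,0,0]],[[0.2,-2.8,-2.0],[0,0,0]],[[0.2,-4.0,-2.6],[0,0,0]],[[0.2,-4.0,-2.6],[0,0,0]]]}}

```text
time_s: 22.18
tcp_pos: [0.5474, -0.0717, 0.202]
eef_rot: [-135.1, -0.0, -76.4]
contact_force: [-1.3, -1.5, -2.3]
gripper_width: 0.0399
gripper_force: 0.7
```

```bash
python3 st.py;  python3 arc.py 40 1 24 45 12 28 45 12 32 45 12 36 45 12 40 45 12
python3 - <<'E'
from h import *
s=viewer.capture("side")
cv2.imwrite("pics/d.png",cv2.resize(s["image"][120:250,270:410],None,fx=4,fy=4,interpolation=cv2.INTER_CUBIC))
E
```

```text
22.175 p [ 0.5474 -0.0717  0.202 ] rpy [-1.3514e+02 -1.0000e-02 -7.6380e+01] F tool [1.1 2.8 0.5] M [-0.842  2.756 -0.206] w 39.9 g 0.7 j [ 10.2  -7.1 -44.4 -17.1  -8.2  19.4]
[[-0.1, -0.9, -0.3], [0.003, 0.003, 0.003]] [0.52  0.211]
[[-0.1, -2.1, -0.7], [0.003, 0.003, 0.003]] [0.526 0.222]
[[-0.1, -3.3, -1.1], [0.003, 0.003, 0.003]] [0.532 0.233]
[[-0.1, -4.6, -1.3], [0.003, 0.003, 0.003]] [0.539 0.243]
[[-0.1, -5.8, -1.5], [0.003, 0.003, 0.003]] [0.547 0.253]
```

View pics/d.png

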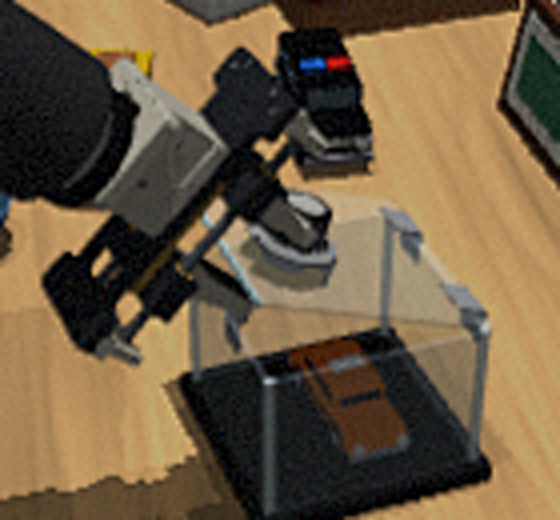

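The lid is up about 20°, with its edge at (235, 265) resting on the lower finger. Continuing, with the tilt easing off to stay clear of the wrist limit.

```bash
python3 arc.py 40 1 24 44 12 28 43 12 32 41 12 36 39 12 40 37 12
```

```text
[[-0.1, -1.0, -0.3], [-0.014, 0.002, 0.002]] [0.52 0.21]
[[-0.1, -2.1, -0.7], [-0.032, 0.002, 0.002]] [0.526 0.221]
[[-0.1, -3.3, -1.0], [-0.067, 0.002, 0.002]] [0.533 0.231]
[[-0.1, -4.5, -1.1], [-0.102, 0.002, 0.002]] [0.54  0.241]
[[-0.1, -5.7, -1.2], [-0.137, 0.002, 0.002]] [0.548 0.25 ]
```

Call:
{"name": "move_arm", "arguments": {"targets": [[[-0.1,-1.0,-0.4],[-0.014,0,0]],[[-0.1,-2.1,-0.8],[-0.032,0,0]],[[-0.1,-3.3,-1.1],[-0.067,0,0]],[[-0.1,-4.5,-1.2],[-0.102,0,0]],[[-0.1,-5.7,-1.3],[-0.137,0,0]]]}}

```text
time_s: 22.85
tcp_pos: [0.5778, -0.0643, 0.2503]
eef_rot: [-143.2, 0.1, -76.5]
contact_force: [-0.7, 0.3, -1.7]
gripper_width: 0.0397
gripper_force: 0.7
```

```bash
python3 st.py;  python3 arc.py 40 1 44 36 13 48 35 14 51 34 14 54 33 14 54 33 14
```

```text
22.85 p [ 0.5778 -0.0643  0.2503] rpy [-1.4317e+02  6.0000e-02 -7.6500e+01] F tool [-0.4  1.5  1. ] M [-0.594  2.26  -0.048] w 39.7 g 0.7 j [ 12.4  -6.8 -37.7  -1.8 -22.3   2.5]
[[-0.0, -1.2, -0.1], [-0.014, 0.002, 0.001]] [0.557 0.258]
[[-0.0, -2.5, -0.1], [-0.032, 0.002, 0.001]] [0.566 0.266]
[[-0.0, -3.4, -0.1], [-0.049, 0.002, 0.001]] [0.573 0.271]
[[-0.0, -4.3, -0.1], [-0.067, 0.002, 0.001]] [0.581 0.277]
[[-0.0, -4.3, -0.1], [-0.067, 0.002, 0.001]] [0.581 0.277]
```

Call:
{"name": "move_arm", "arguments": {"targets": [[[0,-1.2,-0.1],[-0.014,0,0]],[[0,-2.5,-0.1],[-0.032,0,0]],[[0,-3.4,-0.1],[-0.049,0,0]],[[0,-4.3,-0.1],[-0.067,0,0]],[[0,-4.3,-0.1],[-0.067,0,0]]]}}

```text
time_s: 23.48
tcp_pos: [0.6118, -0.056, 0.2775]
eef_rot: [-146.9, 0.0, -76.5]
contact_force: [-0.4, -0.5, -0.4]
gripper_width: 0.04
gripper_force: 0.4
```

```bash
python3 st.py;  python3 arc.py 14 1 54 35 14;python3 - <<'E'
from h import *
s=viewer.capture("side")
cv2.imwrite("pics/e.png",cv2.resize(s["image"][100:240,270:420],None,fx=4,fy=4,interpolation=cv2.INTER_CUBIC))
E
```

```text
23.475 p [ 0.6118 -0.056   0.2775] rpy [-1.4686e+02  4.0000e-02 -7.6480e+01] F tool [0.4 0.7 0.1] M [-0.507  2.059 -0.074] w 40.0 g 0.4 j [ 12.6  -3.6 -29.4  -1.  -31.    1.6]
[[-0.0, 1.4, -0.0], [0.032, 0.002, 0.001]] [0.57 0.27]
```

View pics/e.png

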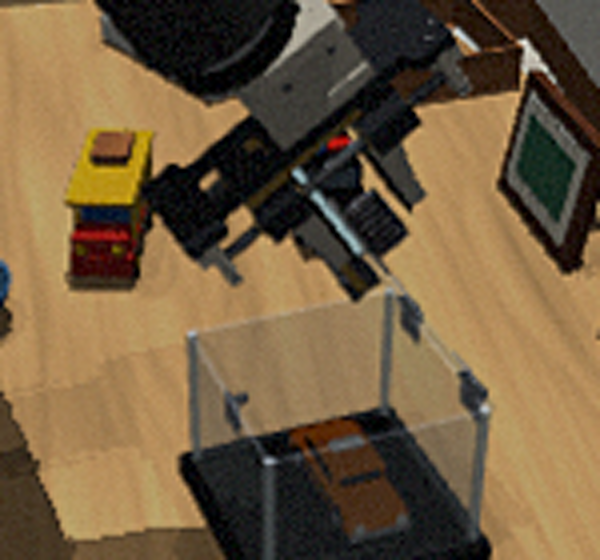

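The lip edge runs from (295, 170) to (365, 250) and rests on the lower finger, with the upper finger behind it. I'll narrow the jaw to a loose cage around the lip.

Call:
{"name": "move_arm", "arguments": {"targets": [[[0,0.4,0],[0.01,0,0]],[[0,0.9,0],[0.02,0,0]],[[0,1.3,0],[0.032,0,0]],[[0,1.3,0],[0.032,0,0]]], "jaw": 1.4, "squeeze": 4}}

```text
time_s: 24.02
tcp_pos: [0.5996, -0.0589, 0.2697]
eef_rot: [-145.1, 0.0, -76.5]
contact_force: [-0.2, 0.7, -0.9]
gripper_width: 0.0147
gripper_force: 0.5
```

```bash
python3 st.py;  python3 arc.py 14 1 58 31 14 62 28 14 66 24 14 70 20 14 74 17 14
```

```text
24.025 p [ 0.5996 -0.0589  0.2697] rpy [-1.4507e+02  4.0000e-02 -7.6500e+01] F tool [-0.7  0.5  0.7] M [-0.4    2.124  0.069] w 14.7 g 0.5 j [ 12.6  -5.1 -32.7  -1.2 -27.5   1.8]
[[-0.0, -1.2, 0.1], [-0.069, 0.001, 0.001]] [0.58  0.276]
[[-0.0, -2.4, 0.2], [-0.121, 0.001, 0.001]] [0.59  0.282]
[[-0.0, -3.5, 0.4], [-0.191, 0.001, 0.001]] [0.601 0.286]
[[-0.0, -4.7, 0.7], [-0.261, 0.001, 0.001]] [0.612 0.29 ]
[[-0.0, -5.8, 1.1], [-0.313, 0.001, 0.001]] [0.623 0.294]
```

Call:
{"name": "move_arm", "arguments": {"targets": [[[0,-1.2,0.1],[-0.069,0,0]],[[0,-2.4,0.2],[-0.121,0,0]],[[0,-3.5,0.4],[-0.191,0,0]],[[0,-4.7,0.7],[-0.261,0,0]],[[0,-5.8,1.1],[-0.313,0,0]]]}}

```text
time_s: 24.65
tcp_pos: [0.6539, -0.0462, 0.2951]
eef_rot: [-163.0, -0.0, -76.5]
contact_force: [-0.4, 0.1, -0.2]
gripper_width: 0.0142
gripper_force: 0.3
```

```bash
python3 st.py;  python3 arc.py 14 0 77 13 14 80 10 14 83 7 14 86 4 14 89 2 14
```

```text
24.65 p [ 0.6539 -0.0462  0.2951] rpy [-1.6304e+02 -1.0000e-02 -7.6490e+01] F tool [-0.2  0.4  0. ] M [-0.341  1.084 -0.023] w 14.2 g 0.3 j [ 12.9   7.1 -10.2  -0.2 -55.7   0.7]
[[-0.0, -0.2, 0.1], [-0.069, 0.0, 0.002]] [0.627 0.294]
[[-0.0, -1.0, 0.2], [-0.121, 0.0, 0.002]] [0.636 0.296]
[[-0.0, -1.9, 0.4], [-0.174, 0.0, 0.002]] [0.644 0.297]
[[-0.0, -2.7, 0.6], [-0.226, 0.0, 0.002]] [0.653 0.298]
[[-0.0, -3.6, 0.8], [-0.261, 0.0, 0.002]] [0.662 0.298]
```

Call:
{"name": "move_arm", "arguments": {"targets": [[[0,-0.6,0.1],[-0.069,0,0]],[[0,-1.3,0.2],[-0.121,0,0]],[[0,-2.1,0.4],[-0.174,0,0]],[[0,-2.9,0.6],[-0.226,0,0]],[[0,-3.6,0.8],[-0.261,0,0]]]}}

```text
time_s: 25.28
tcp_pos: [0.6896, -0.0375, 0.2972]
eef_rot: [-178.0, 0.0, -76.5]
contact_force: [0.4, -0.3, -0.8]
gripper_width: 0.0139
gripper_force: 0.1
```

```bash
python3 st.py;  python3 arc.py 14 0 92 0 14 95 -2 14 98 -5 14 101 -7 14 104 -9 14
```

```text
25.275 p [ 0.6896 -0.0375  0.2972] rpy [-1.7799e+02  1.0000e-02 -7.6480e+01] F tool [ 0.4 -0.3  0.8] M [-0.004  0.162 -0.018] w 13.9 g 0.1 j [ 13.   19.    7.5  -0.  -76.5   0.5]
[[-0.0, -0.9, -0.0], [-0.035, 0.0, 0.002]] [0.671 0.298]
[[-0.0, -1.8, 0.1], [-0.07, 0.0, 0.002]] [0.68  0.297]
[[-0.0, -2.6, 0.2], [-0.122, 0.0, 0.002]] [0.689 0.296]
[[-0.0, -3.5, 0.4], [-0.157, 0.0, 0.002]] [0.697 0.294]
[[-0.0, -4.4, 0.7], [-0.192, -0.0, 0.002]] [0.706 0.292]
```

Call:
{"name": "move_arm", "arguments": {"targets": [[[0,-0.5,0],[-0.02,0,0]],[[0,-0.9,0],[-0.035,0,0]],[[0,-1.4,0.05],[-0.05,0,0]],[[0,-1.8,0.1],[-0.07,0,0]],[[0,-2.2,0.15],[-0.095,0,0]]]}}

```text
time_s: 25.9
tcp_pos: [0.7102, -0.0325, 0.2969]
eef_rot: [176.6, 0.0, -76.5]
contact_force: [0.2, -0.3, -0.1]
gripper_width: 0.0137
gripper_force: 0.0
```

Call:
{"name": "move_arm", "arguments": {"targets": [[[0,-0.4,0],[-0.02,0,0]],[[0,-0.8,0.1],[-0.04,0,0]],[[0,-1.2,0.1],[-0.06,0,0]],[[0,-1.6,0.2],[-0.08,0,0]],[[0,-1.6,0.2],[-0.08,0,0]]]}}

```text
time_s: 26.52
tcp_pos: [0.7259, -0.0285, 0.2926]
eef_rot: [172.0, 0.0, -76.5]
contact_force: [1.0, -0.8, -0.8]
gripper_width: 0.0139
gripper_force: 0.3
```

```bash
python3 st.py;  python3 arc.py 14 0 102 -10 14 104 -11 14 106 -13 14 108 -14 14 110 -15 14 112 -16 14
python3 - <<'E'
from h import *
s=viewer.capture("side")
cv2.imwrite("pics/f.png",cv2.resize(s["image"][90:240,280:440],None,fx=4,fy=4,interpolation=cv2.INTER_CUBIC))
E
```

```text
26.525 p [ 0.7259 -0.0285  0.2926] rpy [ 1.7195e+02  3.0000e-02 -7.6490e+01] F tool [ 1.  -0.8  0.7] M [ 0.195 -0.712 -0.036] w 13.9 g 0.3 j [ 13.1  29.2  22.1   0.  -91.    0.4]
[[0.0, 0.0, -0.1], [-0.034, 0.0, 0.002]] [0.7   0.294]
[[0.0, -0.6, -0.0], [-0.052, 0.0, 0.002]] [0.706 0.292]
[[0.0, -1.2, 0.0], [-0.086, 0.0, 0.002]] [0.711 0.291]
[[0.0, -1.8, 0.1], [-0.104, 0.0, 0.002]] [0.717 0.289]
[[0.0, -2.4, 0.3], [-0.121, 0.0, 0.002]] [0.722 0.287]
[[0.0, -2.9, 0.4], [-0.139, 0.0, 0.002]] [0.728 0.284]
```

View pics/f.png

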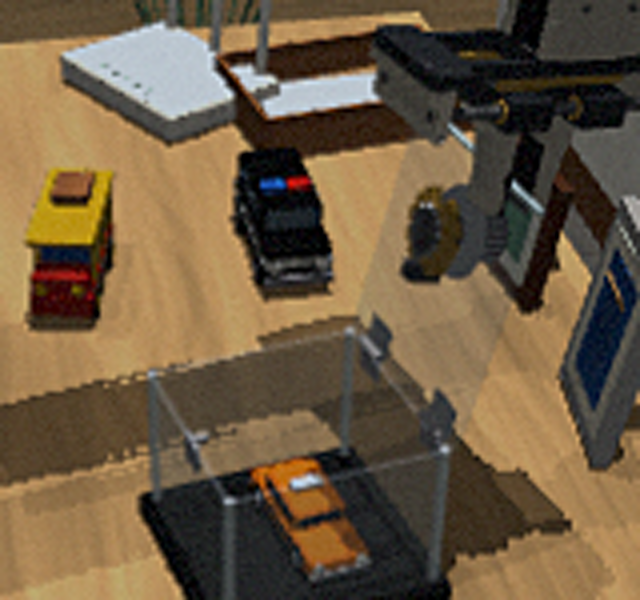

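The lid leans back past upright, caged at (515, 175). Lowering it the rest of the way slowly.

Call:
{"name": "move_arm", "arguments": {"targets": [[[0,-0.3,-0.1],[-0.03,0,0]],[[0,-0.6,0],[-0.05,0,0]],[[0,-0.9,0],[-0.065,0,0]],[[0,-1.2,0],[-0.086,0,0]],[[0,-1.5,0.05],[-0.095,0,0]]]}}

```text
time_s: 27.2
tcp_pos: [0.7401, -0.0252, 0.2907]
eef_rot: [166.5, 0.0, -76.5]
contact_force: [0.5, -0.7, 0.1]
gripper_width: 0.0142
gripper_force: 0.2
```

Call:
{"name": "move_arm", "arguments": {"targets": [[[0,-0.2,0.05],[-0.01,0,0]],[[0,-0.4,0.1],[-0.02,0,0]],[[0,-0.6,0.1],[-0.03,0,0]],[[0,-0.6,0.1],[-0.03,0,0]]]}}

```text
time_s: 27.7
tcp_pos: [0.7455, -0.0238, 0.2882]
eef_rot: [164.8, 0.0, -76.5]
contact_force: [1.3, -0.3, 0.2]
gripper_width: 0.0142
gripper_force: 0.4
```

```bash
python3 st.py;  python3 arc.py 14 0 110 -15 14 112 -16 14 114 -17 14
```

```text
27.7 p [ 0.7455 -0.0238  0.2882] rpy [ 1.6483e+02  3.0000e-02 -7.6490e+01] F tool [ 0.6 -1.1 -0.5] M [ 0.335 -1.167  0.038] w 14.2 g 0.4 j [ 1.310e+01  3.640e+01  3.260e+01  1.000e-01 -1.014e+02  4.000e-01]
[[0.0, -0.3, 0.1], [0.003, 0.0, 0.002]] [0.722 0.287]
[[0.0, -0.9, 0.1], [-0.015, 0.0, 0.002]] [0.728 0.284]
[[0.0, -1.5, 0.2], [-0.032, -0.0, 0.002]] [0.734 0.282]
```

Call:
{"name": "move_arm", "arguments": {"targets": [[[0,-0.15,0],[0,0,0]],[[0,-0.3,0.05],[0,0,0]],[[0,-0.45,0.1],[-0.01,0,0]],[[0,-0.6,0.1],[-0.015,0,0]],[[0,-0.6,0.1],[-0.015,0,0]]]}}

```text
time_s: 28.32
tcp_pos: [0.7508, -0.0226, 0.2857]
eef_rot: [164.0, 0.0, -76.5]
contact_force: [-0.2, 0.8, 0.4]
gripper_width: 0.0144
gripper_force: 0.0
```

```bash
python3 st.py
```

```text
28.325 p [ 0.7508 -0.0226  0.2857] rpy [ 1.6397e+02  3.0000e-02 -7.6490e+01] F tool [-0.8  0.1 -0.4] M [ 0.3   -0.908 -0.019] w 14.4 g 0.0 j [ 1.310e+01  3.770e+01  3.440e+01  1.000e-01 -1.028e+02  4.000e-01]
```

Call:
{"name": "move_arm", "arguments": {"targets": [[[0,-0.1,0],[0,0,0]],[[0,-0.2,0],[0,0,0]],[[0,-0.3,0.1],[0,0,0]],[[0,-0.3,0.1],[0,0,0]]]}}

```text
time_s: 28.82
tcp_pos: [0.7532, -0.0221, 0.2842]
eef_rot: [164.0, 0.0, -76.5]
contact_force: [-0.1, 0.0, 0.4]
gripper_width: 0.0142
gripper_force: 0.0
```

```bash
python3 st.py
```

```text
28.825 p [ 0.7532 -0.0221  0.2842] rpy [ 1.640e+02  3.000e-02 -7.649e+01] F tool [-0.1  0.2 -0.4] M [ 0.264 -0.916  0.043] w 14.2 g 0.0 j [ 1.310e+01  3.790e+01  3.470e+01  1.000e-01 -1.028e+02  4.000e-01]
```

Call:
{"name": "move_arm", "arguments": {"targets": [[[0,0,0],[0,0,0]],[[0,0,0],[0,0,0]],[[0,0,0],[0,0,0]],[[0,0,-1.5],[0,0,0]],[[0,0,-3.5],[0,0,0]]], "jaw": 4}}

```text
time_s: 29.45
tcp_pos: [0.7624, -0.0199, 0.3182]
eef_rot: [164.0, 0.0, -76.5]
contact_force: [-0.2, 0.4, 0.3]
gripper_width: 0.0396
gripper_force: 0.0
```

Call:
{"name": "move_arm", "arguments": {"targets": [[[0,0,-2],[0,0,0]],[[0,0,-4],[0,0,0]],[[0,0,-7],[0,0,0]],[[0,4,-9],[0,0,0]],[[0,9,-9],[0,0,0]]]}}

```text
time_s: 30.08
tcp_pos: [0.7033, -0.0341, 0.4279]
eef_rot: [163.9, 0.0, -76.5]
contact_force: [0.6, -0.8, 1.2]
gripper_width: 0.0398
gripper_force: 0.0
```

```bash
python3 st.py
python3 - <<'E'
from h import *
s=viewer.capture("side"); cv2.imwrite("pics/g.png",s["image"])
t=viewer.capture("top")
for n in["dump_truck_mid","police_van_mid","ramp_mid","chiva_mid","plant_pot_mid","taxi_mid","lid_lip"]:
    o=[(c,np.array(d[0]["location"])[::-1]) for c,d in ((s,pinpoint(n,"side")),(t,pinpoint(n,"top"))) if d]
    print(n,tri(o)[0].round(3) if len(o)==2 else len(o))
a=np.radians(111.7); print("exp lip",((.6622-.18*np.cos(a))*U-.141*V+(.132+.18*np.sin(a))*Z).round(3))
E
```

```text
30.075 p [ 0.7033 -0.0341  0.4279] rpy [163.94   0.   -76.48] F tool [ 0.9 -0.1 -1.2] M [ 0.357 -0.989 -0.064] w 39.8 g 0.0 j [ 1.310e+01  3.290e+01  4.360e+01  1.000e-01 -1.168e+02  5.000e-01]
dump_truck_mid [ 0.47  -0.374  0.047]
police_van_mid 1
ramp_mid [ 0.68 -0.42  0.01]
chiva_mid 1
plant_pot_mid [ 0.329 -0.301  0.036]
taxi_mid [ 0.618 -0.011  0.035]
lid_lip [0.74  0.029 0.293]
exp lip [0.742 0.032 0.299]
```

View pics/g.png

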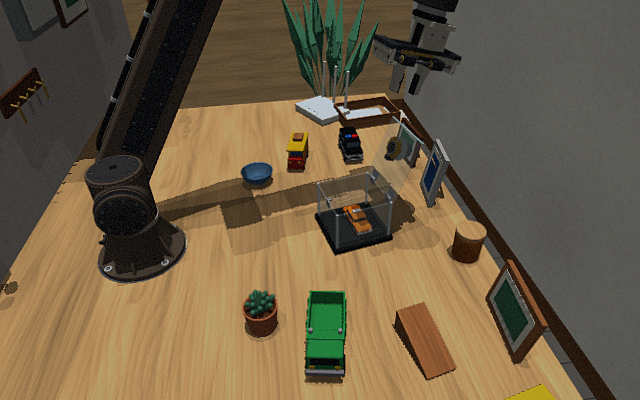

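The lid lies back on its stop with the knob showing at (395, 148). The lip is where 1.95 rad puts it, the taxi at (356, 218) and the bystanders look unmoved, and the gripper is clear. Handing in.

```bash
python3 -c "
from plant import r
print(r.close_job())"
```

```text
the job is handed in; nothing more can be done
None
```

The cube is unlocked and its lid lies open against its stop; the taxi and the other things looked unmoved in the last picture, and I handed the job in at about 30 s with the gripper clear.

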